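# Two turns on the run-in stand

## Robot

A 6-joint arm with a two-finger parallel gripper is mounted at the origin on a cart in front of the work surface, level with it; the furniture and walls round the work are solid. World frame = base frame: x ahead of the robot, y to its left, z up, the work surface at z = 0. Lengths are in mm, angles in rad, forces in N, time in s.
With the tool pointing down it reaches from about 200 to 875 mm from the base axis. Payload 3.4 kg.
Tool frame: the origin (TCP) lies midway between the tips of the shut fingers; the grasp point (between the pads) lies 19 mm behind it; z points along the fingers, y is the line along which they close (so a half turn about z gives the same grasp; the last joint's range is limited). The gripper opens to 94 mm and grips with 3 to 60 N. Pads are 16 mm wide; open, the fingers measure 119 mm over their backs; the gripper's body (75 mm by 177 mm) begins 78 mm behind the grasp point.
Start: joints at [1.125, 0.276, 1.505, -0, 1.361, -0.121], TCP at [183.513, 544.969, 180.393] pointing down, gripper open.
Joint ranges: [-2.89, 2.89], [-0.75, 2.08], [0.22, 2.7], [-1.18, 4.32], [0.11, 2.71], [-2.7, 2.7]. Speed limits (rad/s): [2.57, 2.57, 3.14, 3.14, 3.14, 3.14].

## Interface

Orientations are given as [roll, pitch, yaw] about the fixed x, y, z axes, in that order (R = Rz(yaw) Ry(pitch) Rx(roll)).
In Python, from plant import manip, hand, planner, grab_frame, close_job, readout gives the robot as it stands. The module is installed in compiled form; this text tells all that it offers. Calls block until the motion is done:
- manip.goto(position, orientation): joint-space move of the TCP to a pose.
- manip.move_straight(position, orientation=None, vel=150, guard=None): straight line of the TCP; orientation=None keeps the orientation; vel is the mean speed in mm/s. With guard (N) it stops when the force on the tool has changed by that much, and returns True; else False.
- manip.move_joints(angles): joint-space move.
- hand.command_gripper(opening, newtons=None): finger opening in mm; newtons is the grip in N (None keeps the last); returns when the fingers have stopped.
- manip.pause(seconds).
- planner.inverse_kinematics(position, orientation): joint angles nearest the present ones, or None.
- grab_frame(name): name is "side" or "top"; returns a dict with "color" (384x512x3 uint8, red, green, blue), "depth" (384x512 float32, mm along the optical axis (not along the pixel's ray), 0 where there is no reading), "vfov" (degrees; the focal length in pixels is half the picture's height over the tangent of half this angle, whatever the lens; pixels are square), "cx", "cy" (the principal point, pixels), "rvec" (rotation vector, rad) and "tvec" (3), from world to camera coordinates, as OpenCV has them. Camera axes: x right, y down, z forward; pixel columns grow to the right and rows downward; lengths in mm; the calibration is good to about 2 mm. A picture is of the moment at which its call begins.
A pose or a line that the arm cannot do raises manip.PlanningError and nothing moves.
- close_job(): hands the job in, once; it reports no verdict.
Readings, each from a call of its own:
- readout.get_t(): time.
- readout.get_joint_positions(): joint angles.
- readout.get_dq(): joint speeds.
- readout.get_effort(): joint torques, N m.
- readout.get_position(): TCP position.
- readout.get_orientation(): TCP orientation.
- readout.get_contact_force(): force on the tool from outside, world axes, zero at the start.
- readout.get_ft_torque(): the same for the moment, N m.
- readout.get_opening(): finger opening in mm.
Only numpy, scipy, OpenCV 4.12 (cv2) and the standard library are available. Lean on these libraries where they do the work, as an engineer would, in place of code of your own. Each camera call takes 0.05 s, during which the arm holds its last target. There are 200 camera calls.

## Task

A fresh sprocket has to be checked for tight spots: of the two run-in stands on the bench, take the one with the smaller sprocket and turn its hand crank exactly two full turns clockwise (seen from above), so that the handle comes back to where it started. Do not set off the wrong way round or run on past two turns. Let go of it at the end, and leave the crank of the larger sprocket as it stands.

Things in the scene. Friction and masses are not known exactly. Their poses are not given: they have to be found in the camera images.
- small_stand: the stand to work on, fixed to the bench: round grey foot 110 mm across, a column, the SMALLER toothed sprocket (70 mm across, teeth from 70 to 82 mm above the bench) and a steel crank arm over it (its upper side 111 mm above the bench). Origin: centre of the foot's underside, at bench height; the crank turns about the upright axis (z) through it.
- small_grip (a point): middle of the small stand's crank handle: an upright black cylinder 24 mm across, from 113 to 158 mm above the bench, 50 mm from the axis in any direction at the start; this point is on its centre line, 137 mm up. It spins freely on its pin: hold it from above and lead it round the circle with the gripper's orientation kept constant. Cranking takes about 2 N; the crank stays where left.
- small_crank (a joint): angle turned by the small stand's crank since the start, rad: 0 at the start, growing clockwise seen from above, 2 pi for each full turn, no stops. Nothing on the stand shows this number.
- large_grip (a point): middle of the handle on the other stand's crank (a like stand with the same crank and handle, but with the LARGER sprocket, 94 mm across); 137 mm above the bench, 50 mm from that crank's axis. The axes of the two stands are 0.17 m or more apart. Leave it alone.

How it is judged:
By the outcome, as a careful person would: the job done as asked, in the order asked, and still so for the second after the job is handed in, with the robot touching nothing.
It also fails if it takes over 58 s, if anything falls off the work surface, if the arm or the gripper's body presses on something with over 40 N, if the wrist force passes 120 N, or if a joint passes its speed limit or range.

## Working session

There is one attempt and no reset: what is moved stays moved. The work goes in short steps, each a Python script; the robot and the scene stay as the last script left them, time stands still between calls to the robot, and variables do not carry over. Pictures are saved under pics/ and viewed, on a budget of 10 in all, crops included, one or two more only if the job needs it, and the job is handed in when it is done.

```bash
mkdir -p pics; cat > h.py <<'E'
import numpy as np, cv2
from plant import *
def cloud(f):
    d=f["depth"]; h,w=d.shape; fl=h/2/np.tan(np.radians(f["vfov"])/2)
    v,u=np.mgrid[:h,:w]; P=np.stack([(u-f["cx"])/fl*d,(v-f["cy"])/fl*d,d],-1)
    R=cv2.Rodrigues(np.array(f["rvec"],float))[0]
    W=(P-np.array(f["tvec"]).ravel())@R
    W[d==0]=np.nan
    return W
E
python3 - <<'E'
from h import *
for n in("top","side"):
    f=grab_frame(n); cv2.imwrite(f"pics/{n}1.png",f["color"][...,::-1]); np.save(f"{n}1.npy",cloud(f)); np.save(f"{n}1c.npy",f["color"])
    print(n,f["vfov"],f["cx"],f["cy"],(f["depth"]==0).mean())
print(readout.get_t(),readout.get_orientation())
E
```

```text
top 44.316075038153755 259.2203831797875 200.01245334126628 0.003916422526041667
side 45.42805076201706 259.8862453147028 198.60090039433857 0.09496053059895833
0.1 [-3.14002019e+00 -2.13716934e-04  2.81685006e+00]
```

View pics/top1.png

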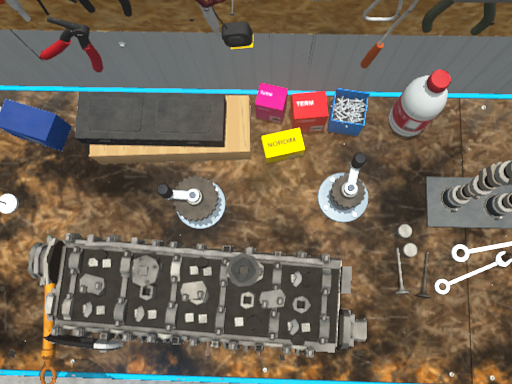

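View pics/side1.png

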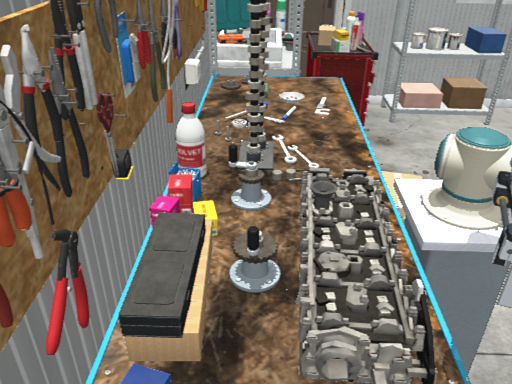

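The top view shows two stands: left at (200,203), with its handle at (165,191), and right at (345,196), with its handle at (358,160). The right sprocket looks smaller. Next I'll measure both in the point cloud.

```bash
python3 - <<'E'
from h import *
W=np.load("top1.npy");S=np.load("side1.npy")
for n,(u,v) in dict(L=(200,203),R=(345,196)).items():
    w=W[v-50:v+50,u-50:u+50].reshape(-1,3); 
    def circ(m):
        (c,r)=cv2.minEnclosingCircle(w[m][:,:2].astype(np.float32)); return np.round(c,1),round(r,1),m.sum()
    z=w[:,2]
    h=(z>150)&(z<165); print(n,"handle",circ(h),np.median(w[h],0))
    c=w[h].mean(0)[:2]
    ctr=np.nanmedian(w[(z>60)&(z<90)],0)
    near=np.hypot(*(w[:,:2]-ctr[:2]).T)<70
    for a,b in((66,88),(105,116),(3,25)):
        m=(z>a)&(z<b)&near; print(a,b,circ(m),np.median(w[m],0))
w=S[100:290,210:300].reshape(-1,3); m=(w[:,2]>125)&(w[:,2]<160)&(abs(w[:,0]-500)<200)
print("side",m.sum()); k=w[m]
for s in (k[:,1]>np.median(W[203,200,1])-80,k[:,1]<W[196,345,1]+80): print(np.median(k[s],0),k[s].min(0),k[s].max(0))
c=np.load("top1c.npy"); cv2.imwrite("pics/crop1.png",cv2.resize(c[140:240,150:390,::-1],None,fx=3.3,fy=3.3,interpolation=2))
for u,v in((60,100),(165,120),(350,110),(200,290),(420,100),(480,200)): print(u,v,W[v,u].round())
E
```

```text
L handle (array([557.6, 355.1]), 12.0, np.int64(125)) [557.01810637 353.9086682  157.65454279]
66 88 (array([555.5, 304.8]), 47.0, np.int64(1229)) [548.58883177 298.45506502  82.29710578]
105 116 (array([553.5, 327. ]), 34.6, np.int64(237)) [554.68394743 322.45268641 112.14362639]
3 25 (array([550.4, 300.3]), 69.7, np.int64(654)) [524.13973974 275.07867561  11.14883512]
R handle (array([625.6, -16.1]), 12.0, np.int64(125)) [624.85030603 -15.51215094 157.65042717]
66 88 (array([577.1,  -5. ]), 34.9, np.int64(593)) [570.04055073   0.96658153  82.31468579]
105 116 (array([598.7,  -5.8]), 34.2, np.int64(239)) [593.87832939  -8.30932386 111.89024249]
3 25 (array([570.3,   0.7]), 69.6, np.int64(1151)) [556.27797929  13.62611388  11.715956  ]
side 527
[556.69478965 363.65830494 146.08514881] [545.89495344 345.86322699 125.11139891] [567.51258781 368.82014566 158.37832661]
[ 585.45433378 -226.04334415  146.88691089] [ 544.89883171 -351.44226384  125.02178112] [636.11259566  -1.70567785 159.99601765]
60 100 [792. 644.   1.]
165 120 [706. 367. 123.]
350 110 [756. -13.  66.]
200 290 [373. 280. 121.]
420 100 [ 741. -129.  165.]
480 200 [ 580. -304.    2.]
```

View pics/crop1.png

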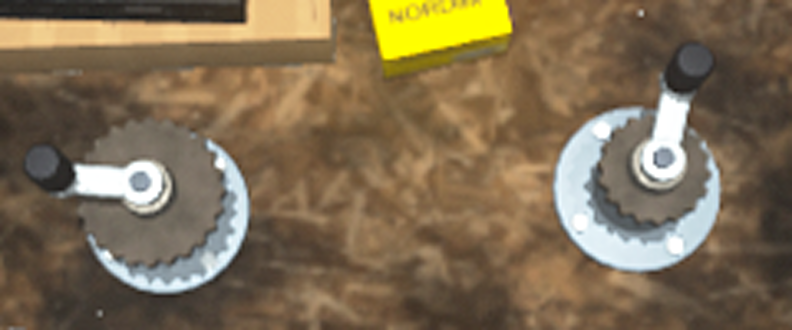

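The right stand is the small one. Its sprocket measures r = 34.9 mm at (577,-5), and its handle is at (625.6,-16.1), which is 49.8 mm from the axis, so both agree with the given sizes. I'll grasp it with the fingers closing along the crank, so that closing doesn't turn it.

```bash
python3 - <<'E'
from h import *
C=np.array([577.1,-5.]);H=np.array([625.6,-16.1]); a=np.arctan2(*(H-C)[::-1])
best=None
for yaw in (a+np.pi/2,a-np.pi/2):
    q=planner.inverse_kinematics([*H,120],[np.pi,0,yaw]); print(yaw,q)
    if q is not None and (best is None or abs(q[5])<abs(best[1][5])): best=(yaw,q)
yaw=best[0]; o=[np.pi,0,yaw]; np.save("yaw.npy",yaw)
p=readout.get_position(); manip.move_straight([p[0],p[1],300],vel=250)
manip.goto([*H,260],o); hand.command_gripper(50,20)
print("t",readout.get_t(),readout.get_position(),readout.get_contact_force())
print(manip.move_straight([*H,185],vel=120))
f=grab_frame("side"); cv2.imwrite("pics/side2.png",cv2.resize(f["color"][100:220,190:350,::-1],None,fx=4,fy=4))
f=grab_frame("top"); cv2.imwrite("pics/top2.png",cv2.resize(f["color"][100:240,270:430,::-1],None,fx=4,fy=4))
print(readout.get_t(),readout.get_position(),readout.get_contact_force(),readout.get_opening())
E
```

```text
1.3458052501974502 [-1.36854971e-01  3.88391151e-01  1.48766289e+00 -4.44089210e-16
  1.26553861e+00  8.81361052e-02]
-1.7957874033923429 None
t 4.0833 [625.61006165 -16.15118847 260.00534459] [ 0.62626994 -0.51450269 -0.51292306]
False
4.9583 [626.40851817 -16.19731885 186.19124516] [-0.27053913  0.49436278  0.10221877] 50.008573941432694
```

View pics/side2.png

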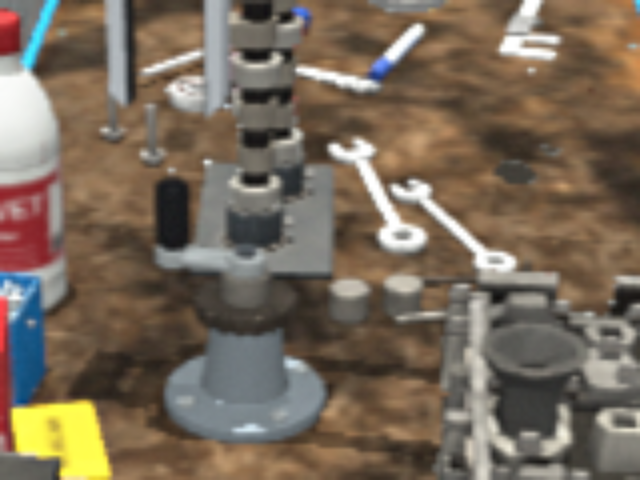

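The side view shows both fingers straddling the handle (handle at px ~172, fingers centred at ~169). The small sprocket stand is confirmed. I'll descend and close gently.

```bash
python3 - <<'E'
from h import *
print(manip.move_straight([625.6,-16.1,120],vel=80,guard=8))
manip.pause(.2); print(readout.get_position(),readout.get_contact_force())
hand.command_gripper(10,8); manip.pause(.3)
print(readout.get_t(),readout.get_opening(),readout.get_position(),readout.get_contact_force(),readout.get_ft_torque())
f=grab_frame("side"); cv2.imwrite("pics/side3.png",cv2.resize(f["color"][100:220,190:350,::-1],None,fx=4,fy=4))
E
```

```text
False
[625.98073092 -16.17797567 120.64150673] [ 0.06293157 -1.01916041 -0.47001577]
6.95 23.33935492786577 [625.71516724 -16.15130185 120.04920348] [0.72659947 0.64775665 1.12627245] [-0.08817574 -0.02597167 -0.03883155]
```

View pics/side3.png

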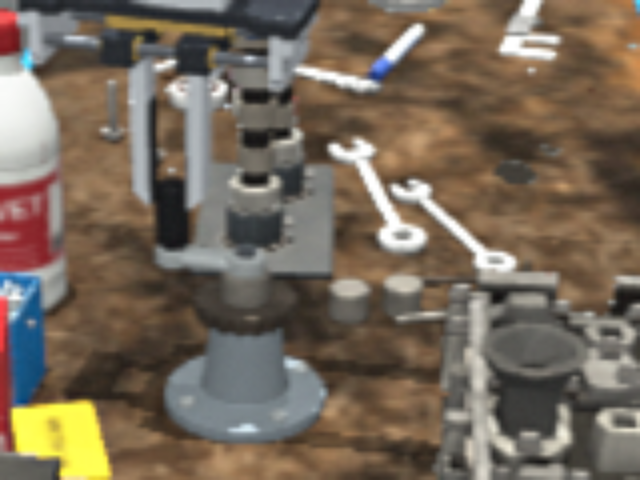

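The fingers closed to 23.3 mm, which suggests they hold the handle. But the tips look high in the picture: row ~200, with the handle spanning 178-245. I'll check that with depth before cranking.

```bash
python3 - <<'E'
from h import *
f=grab_frame("side"); W=cloud(f)
R=cv2.Rodrigues(np.array(f["rvec"],float))[0]; fl=192/np.tan(np.radians(f["vfov"])/2)
pr=lambda p:(lambda c:((c[0]/c[2]*fl+f["cx"]-190)*4,(c[1]/c[2]*fl+f["cy"]-100)*4,c[2]))(R@np.array(p)+np.ravel(f["tvec"]))
for p in([625.6,-16,158],[625.6,-16,113],[625.6,-16,120],[577,-5,111]): print(p,np.round(pr(p)))
for u,v in((172,190),(172,220),(172,240),(138,190),(195,190),(195,150),(195,200)): print((u,v),W[100+v//4,190+u//4].round(1))
f=grab_frame("top");T=cloud(f); cv2.imwrite("pics/top3.png",cv2.resize(f["color"][100:240,270:430,::-1],None,fx=4,fy=4))
E
```

```text
[625.6, -16, 158] [ 167.  179. 1188.]
[625.6, -16, 113] [ 168.  241. 1212.]
[625.6, -16, 120] [ 168.  232. 1208.]
[577, -5, 111] [ 241.  253. 1203.]
(172, 190) [622.1  -8.  155.3]
(172, 220) [622.2  -6.2 133.3]
(172, 240) [622.4  -6.1 118.9]
(138, 190) [645.3  -7.9 154.6]
(195, 190) [608.7  -1.7 158.6]
(195, 150) [608.5  -1.7 186.3]
(195, 200) [609.   -5.5 148.3]
```

View pics/top3.png

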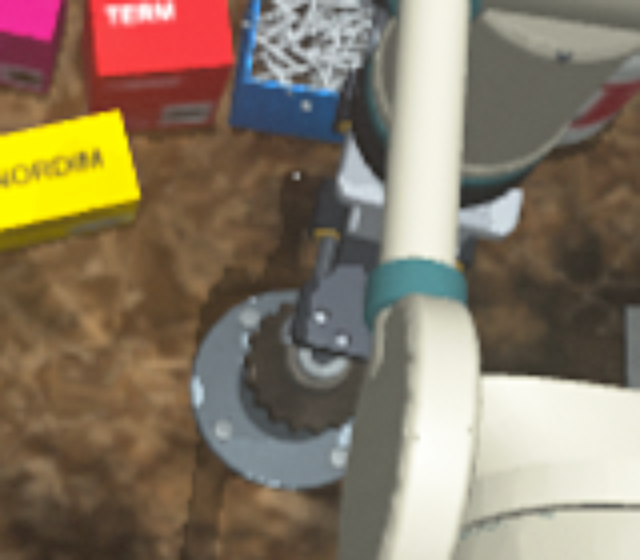

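The top view shows the gripper over the handle at roughly (330,340) in the crop. Side depth puts the finger plate's lower end near z = 148, although the reported TCP is at 120. I'll check for dark pads below it and where the body sits.

```bash
python3 - <<'E'
from h import *
f=grab_frame("side"); W=cloud(f); c=f["color"]
for col in (223,224,225,226,227,228,237,238,239,240,241):
    print(col,[(r,*W[r,col].round(0).astype(int)) for r in range(142,162,2)])
print([W[r,250].round() for r in (102,106,110,114,118)])
cv2.imwrite("pics/side4.png",cv2.resize(c[95:170,205:280,::-1],None,fx=8,fy=8,interpolation=0))
E
```

```text
223 [(142, np.int64(648), np.int64(-11), np.int64(167)), (144, np.int64(648), np.int64(-11), np.int64(162)), (146, np.int64(648), np.int64(-11), np.int64(156)), (148, np.int64(683), np.int64(-334), np.int64(-2)), (150, np.int64(681), np.int64(-318), np.int64(-1)), (152, np.int64(680), np.int64(-304), np.int64(-2)), (154, np.int64(678), np.int64(-284), np.int64(0)), (156, np.int64(677), np.int64(-274), np.int64(-2)), (158, np.int64(676), np.int64(-257), np.int64(-1)), (160, np.int64(674), np.int64(-244), np.int64(-1))]
224 [(142, np.int64(646), np.int64(-14), np.int64(166)), (144, np.int64(646), np.int64(-12), np.int64(161)), (146, np.int64(646), np.int64(-10), np.int64(156)), (148, np.int64(646), np.int64(-14), np.int64(149)), (150, np.int64(678), np.int64(-318), np.int64(-1)), (152, np.int64(676), np.int64(-302), np.int64(-1)), (154, np.int64(675), np.int64(-290), np.int64(-3)), (156, np.int64(674), np.int64(-274), np.int64(-2)), (158, np.int64(672), np.int64(-257), np.int64(-1)), (160, np.int64(671), np.int64(-248), np.int64(-3))]
225 [(142, np.int64(643), np.int64(-11), np.int64(1
[... 4070 characters left out ...]
nt64(619), np.int64(-236), np.int64(4))]
241 [(142, np.int64(602), np.int64(-12), np.int64(168)), (144, np.int64(602), np.int64(-11), np.int64(163)), (146, np.int64(602), np.int64(-13), np.int64(157)), (148, np.int64(621), np.int64(-319), np.int64(7)), (150, np.int64(621), np.int64(-311), np.int64(4)), (152, np.int64(620), np.int64(-293), np.int64(5)), (154, np.int64(619), np.int64(-281), np.int64(4)), (156, np.int64(618), np.int64(-260), np.int64(7)), (158, np.int64(617), np.int64(-246), np.int64(6)), (160, np.int64(616), np.int64(-235), np.int64(5))]
[array([578.,  15., 285.]), array([578.,  14., 275.]), array([ 588., -227.,  175.]), array([578.,  21., 257.]), array([ 588., -224.,  151.])]
```

View pics/side4.png

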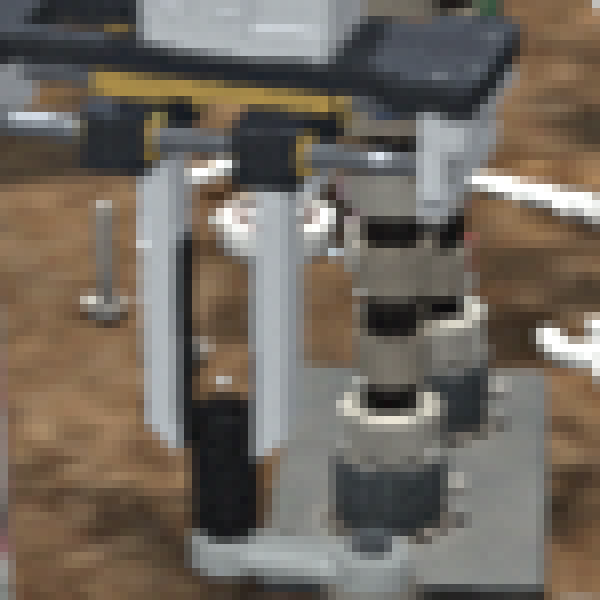

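The picture is clear: the fingertips end at z ≈ 145, about 25 mm above the reported TCP, and the body (≈ 240) is high by the same amount. They hold only the top 13 mm of the handle. I'll open, go 18 mm lower under guard, and grip again.

```bash
python3 - <<'E'
from h import *
hand.command_gripper(44); 
print(manip.move_straight([625.6,-16.1,102],vel=40,guard=6)); manip.pause(.2)
print(readout.get_position(),readout.get_contact_force())
hand.command_gripper(10,15); manip.pause(.2)
print(readout.get_t(),readout.get_opening(),readout.get_position(),readout.get_contact_force())
f=grab_frame("side"); cv2.imwrite("pics/side5.png",cv2.resize(f["color"][95:170,205:280,::-1],None,fx=8,fy=8,interpolation=0))
E
```

```text
False
[625.83003327 -16.13920969 102.28009775] [ 0.06624423  0.84651248 -0.16696016]
9.1417 23.674323325939657 [625.71720575 -16.12395095 102.09259539] [0.11562669 0.3346751  0.87191743]
```

View pics/side5.png

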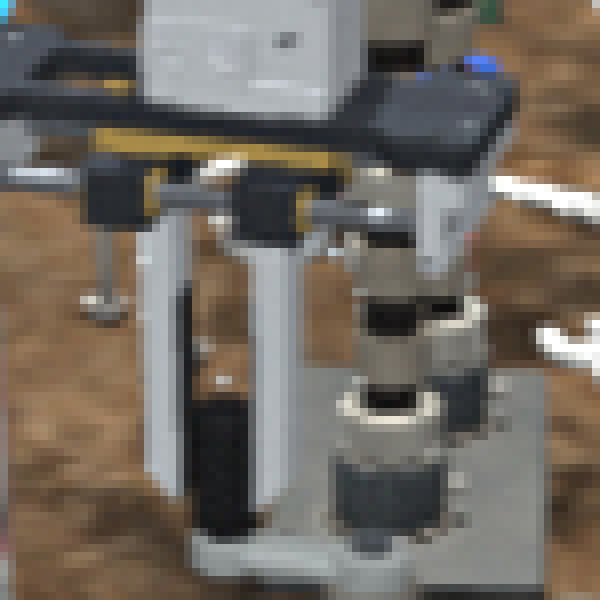

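The fingers now overlap the handle by about 30 mm. I'll crank a first eighth of a turn clockwise and watch the forces.

```bash
cat >> h.py <<'E'
H=np.array([625.6,-16.1]); a0=np.arctan2(-11.1,48.5); Z=102
def crank(d0,d1,step,C,vel=50,lim=15):
    for d in np.arange(d0+step,d1+1e-6,step):
        r=np.linalg.norm(H-C); b=np.arctan2(*(H-C)[::-1])-np.radians(d)
        manip.move_straight([C[0]+r*np.cos(b),C[1]+r*np.sin(b),Z],vel=vel)
        F=readout.get_contact_force()
        rad=F[0]*np.cos(b)+F[1]*np.sin(b); tan=F[0]*np.sin(b)-F[1]*np.cos(b)
        print(f"{d:.0f} t{readout.get_t():.2f} rad {rad:.1f} tan {tan:.1f} fz {F[2]:.1f} op {readout.get_opening():.2f}")
        if np.linalg.norm(F)>lim: print("STOP"); return d
    return d1
E
python3 - <<'E'
from h import *
crank(0,45,15,H-50*np.array([np.cos(a0),np.sin(a0)]))
E
```

```text
15 t9.60 rad 1.1 tan 1.8 fz 1.4 op 23.99
30 t10.01 rad 0.9 tan 1.2 fz 0.7 op 23.70
45 t10.42 rad 2.2 tan 0.9 fz 1.3 op 23.55
```

```bash
python3 - <<'E'
from h import *
crank(45,360,15,H-50*np.array([np.cos(a0),np.sin(a0)]))
f=grab_frame("side"); cv2.imwrite("pics/side6.png",cv2.resize(f["color"][95:170,205:280,::-1],None,fx=8,fy=8,interpolation=0))
E
```

```text
60 t10.82 rad 2.3 tan 0.4 fz 1.9 op 23.58
75 t11.23 rad 4.7 tan 1.3 fz 3.0 op 23.61
90 t11.64 rad 3.9 tan 1.0 fz 3.5 op 23.66
105 t12.05 rad 4.0 tan 1.5 fz 5.6 op 23.24
120 t12.46 rad 4.3 tan 2.0 fz 5.7 op 23.40
135 t12.87 rad 4.1 tan 0.8 fz 6.1 op 23.79
150 t13.28 rad 2.3 tan 1.3 fz 5.9 op 23.52
165 t13.68 rad 2.7 tan 1.9 fz 5.8 op 23.40
180 t14.09 rad 2.6 tan 1.5 fz 5.4 op 23.78
195 t14.50 rad 2.1 tan 1.6 fz 4.1 op 23.56
210 t14.91 rad 0.8 tan 2.5 fz 4.2 op 23.41
225 t15.32 rad 0.3 tan 0.8 fz 2.9 op 23.91
240 t15.72 rad -0.6 tan 1.1 fz 3.7 op 23.76
255 t16.13 rad -2.7 tan 0.8 fz 3.8 op 23.81
270 t16.54 rad -2.5 tan 1.7 fz 3.5 op 23.46
285 t16.95 rad -1.8 tan 0.8 fz 4.1 op 23.35
300 t17.36 rad -2.9 tan 1.7 fz 3.6 op 23.19
315 t17.77 rad -1.9 tan 0.7 fz 4.8 op 23.80
330 t18.18 rad -1.7 tan 1.0 fz 4.9 op 23.45
345 t18.58 rad -1.5 tan 1.1 fz 5.5 op 23.45
360 t18.99 rad -1.7 tan 0.7 fz 5.7 op 23.79
```

View pics/side6.png

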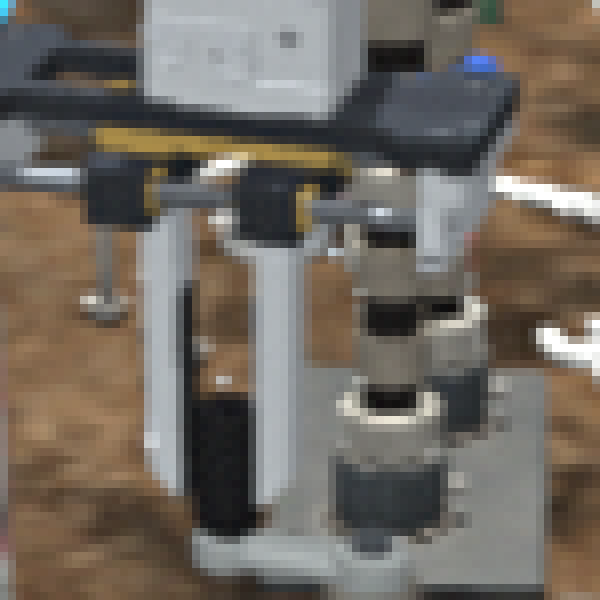

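One turn is done. The handle is back at the same pixels (195-250, 400-530), still gripped, with forces under 7 N. Now the second turn, then release and rise.

```bash
python3 - <<'E'
from h import *
d=crank(360,720,15,H-50*np.array([np.cos(a0),np.sin(a0)]))
if d==720:
    hand.command_gripper(44); manip.pause(.1)
    p=readout.get_position(); manip.move_straight([p[0],p[1],250],vel=100)
    manip.goto([400,100,330],readout.get_orientation())
    f=grab_frame("top"); W=cloud(f); 
    for W,u,v in((np.load("top1.npy"),345,196),(W,345,196),(W,200,203)):
        w=W[v-50:v+50,u-50:u+50].reshape(-1,3); m=(w[:,2]>150)&(w[:,2]<162)
        print(cv2.minEnclosingCircle(w[m][:,:2].astype(np.float32)),m.sum())
    cv2.imwrite("pics/top7.png",f["color"][...,::-1]); print(readout.get_t(),readout.get_contact_force())
E
```

```text
375 t19.45 rad -1.5 tan 1.3 fz 5.5 op 23.34
390 t19.86 rad -2.1 tan 1.5 fz 6.3 op 23.50
405 t20.27 rad -0.2 tan 1.6 fz 5.4 op 23.83
420 t20.68 rad -0.0 tan 0.6 fz 5.3 op 23.55
435 t21.08 rad 0.7 tan 1.0 fz 5.2 op 23.75
450 t21.49 rad 1.0 tan 1.1 fz 4.6 op 23.67
465 t21.90 rad 1.8 tan 2.0 fz 6.0 op 23.71
480 t22.31 rad 1.8 tan 1.5 fz 5.8 op 23.50
495 t22.72 rad 0.3 tan 0.6 fz 4.8 op 23.30
510 t23.12 rad 0.3 tan 0.6 fz 5.6 op 23.77
525 t23.53 rad 0.5 tan 1.4 fz 5.2 op 23.67
540 t23.94 rad 0.2 tan 1.3 fz 5.4 op 23.32
555 t24.35 rad 0.0 tan 1.4 fz 5.0 op 23.82
570 t24.76 rad -0.0 tan 1.1 fz 4.1 op 23.27
585 t25.17 rad -0.2 tan 0.4 fz 4.0 op 23.55
600 t25.57 rad -0.8 tan 2.2 fz 4.1 op 23.99
615 t25.98 rad -1.6 tan 1.9 fz 3.8 op 23.77
630 t26.39 rad -1.8 tan 1.4 fz 4.5 op 23.56
645 t26.80 rad -1.3 tan 1.6 fz 5.1 op 23.72
660 t27.21 rad -0.4 tan 1.7 fz 4.1 op 23.74
675 t27.62 rad -0.4 tan 0.8 fz 5.1 op 23.57
690 t28.02 rad -0.4 tan -0.2 fz 4.9 op 23.51
705 t28.43 rad 0.7 tan 0.9 fz 4.8 op 23.48
720 t28.84 rad 0.9 tan 1.1 fz 5.3 op 23.58
((625.587890625, -16.066184997558594), 12.008771896362305) 123
((625.0359497070312, -18.324769973754883), 11.92503547668457) 122
((557.823974609375, 354.7916564941406), 11.800822257995605) 125
32.1917 [-0.33334749  0.12415998 -0.68293482]
```

View pics/top7.png

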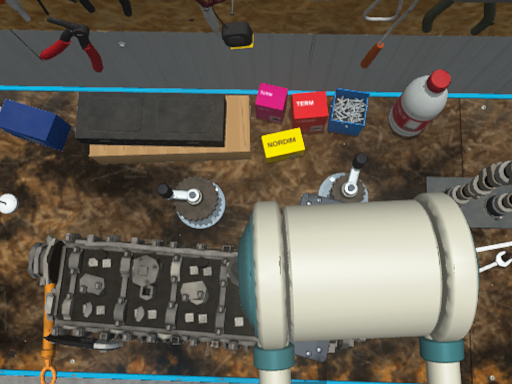

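Both stands are unobstructed: the small handle is at (359,161) and the large crank is unchanged. The small handle is about 2.3 mm (2.6°) past its start, because it crept in the pads. I'll confirm this by averaging several frames and take it back with a short re-grip.

```bash
cat >> h.py <<'E'
def handle(W,u=345,v=196):
    w=W[v-50:v+50,u-50:u+50].reshape(-1,3); m=(w[:,2]>150)&(w[:,2]<162)
    return np.r_[cv2.minEnclosingCircle(w[m][:,:2].astype(np.float32))[0],w[m][:,:2].mean(0)]
E
python3 - <<'E'
from h import *
h0=handle(np.load("top1.npy")); h=np.mean([handle(cloud(grab_frame("top"))) for _ in range(6)],0)
d=h-h0; print(h0,h,d)
d=(d[:2]+d[2:])/2; b=np.array([np.sin(a0),-np.cos(a0)]); over=d@b; print("over mm",over)
if 1<over<4:
    o=[np.pi,0,float(np.load("yaw.npy"))]; p=H+b*over
    manip.goto([*p,200],o); manip.move_straight([*p,Z],vel=100,guard=8)
    hand.command_gripper(10,25); manip.move_straight([*H,Z],vel=15); manip.pause(.3)
    print(readout.get_position(),readout.get_contact_force(),readout.get_opening())
    hand.command_gripper(44); manip.pause(.1); manip.move_straight([*H,250],vel=120)
    manip.goto([400,100,330],o)
    h=np.mean([handle(cloud(grab_frame("top"))) for _ in range(6)],0); print(h-h0,readout.get_t())
E
```

```text
[625.58789062 -16.066185   625.21373774 -15.42463371] [625.47291056 -18.23847198 624.47307813 -17.45580994] [-0.11498006 -2.17228699 -0.74065961 -2.03117623]
over mm 2.1442053766404063
[625.7340363  -16.17763526 102.34433211] [-1.56254917 -0.2071804   5.10056672] 23.164529221076744
[ 0.48227946 -0.13185151 -0.16979704 -0.01371169] 39.125
```

The handle is now within about 0.2 mm of its start, and the gripper is clear. I'm handing in.

```bash
python3 - <<'E'
from h import *
print(readout.get_contact_force()); close_job()
E
```

```text
[0.55356699 0.26066736 0.72786959]
the job is handed in; nothing more can be done
```

I turned the small-sprocket crank (right stand) two full turns clockwise, let go, moved the arm clear and handed in at about 39 s. Side-load forces stayed under about 5 N, and upward force under about 6.5 N.

- **Overshoot:** after the second turn the top camera showed the handle about 2.1 mm (2.5°) past its start, because it had crept in the pads. I gripped it again and took it back. So the crank did briefly run past two turns and then turned back that small amount.
- **Last check:** the handle is within about 0.2–0.5 mm of its starting position.
- **Large-sprocket crank:** never touched. The camera found its handle within 0.4 mm of its first position, measured before the short re-grip and not again after it.
- **Disagreement:** the side camera showed the fingertips about 25 mm higher than the reported TCP. I lowered the first grip by 18 mm to get a proper hold; I did not find out the cause.

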